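Roll a coupling up the gutter and swing the keeper behind it

ROBOT

A 6-joint arm with a two-finger parallel gripper is mounted at the origin on the work surface; the furniture and walls round the work are solid. World frame = base frame: x ahead of the robot, y to its left, z up, the work surface at z = 0. Lengths are in m, angles in rad, forces in N, time in s.
With the tool pointing down it reaches from about 0.25 to 0.8 m from the base axis. Payload 3.9 kg.
Tool frame: the origin (TCP) lies midway between the tips of the shut fingers; the grasp point (between the pads) lies grasp_offset behind it (grasp_offset is the distance from the TCP to the grasp point, in m); z points along the fingers, y is the direction in which the jaws open and shut (so a half turn about z gives the same grasp; the last joint's range is limited). The gripper opens to 85 mm and grips with 20 to 120 N. Pads are 22 mm wide; open, the fingers measure 114 mm over their backs; the gripper's body (76 mm by 85 mm) begins 54 mm behind the grasp point. The pads swing forward as they close: fully open they stand 13 mm farther back than shut.
Start: joints at [1.338, 0.26, -0.138, 1.173, 0, 1.571], TCP at [0.121, 0.511, 0.231] pointing down, gripper open.
Joint ranges: [-2.78, 2.78], [-0.83, 1.72], [-1.28, 1.37], [-1.9, 2.12], [-1.57, 1.48], [-3.14, 3.14]. Speed limits (rad/s): [2.57, 2.57, 3.14, 3.14, 3.14, 3.14].

INTERFACE

Orientations are given as [roll, pitch, yaw] about the fixed x, y, z axes, in that order (R = Rz(yaw) Ry(pitch) Rx(roll)).
In Python, from bench import get_state, snapshot, calibration, sign_off, grasp_offset gives the robot as it stands.
- The arm moves only by the tool servo_tool, never from a script. Its argument "targets" is one flat list of numbers, 6 for each row, row after row: the shift along the world's x, y, z in mm, then the turn, a rotation vector about the world's x, y, z in degrees. In form: [dx, dy, dz, ax, ay, az, dx, dy, dz, ax, ay, az, ...]. A call has 1 to 5 rows; each row shifts and turns the commanded pose from where the row before left it; what a row does not reach is not made up. A row lasts 1/10 s, in which the tool goes at most 50 mm and 8.59 degrees, less where a joint would pass 70% of its speed; a pose out of reach is approached as far as the arm can. A call is refused whole if a number of a shift passes 50 or a number of a turn 8.59, either way. A call with a gripper value outside its range is refused whole. "jaw" is the gripper's target within -1 to 1 (shut at 1, half-way at 0, fully open at -1), set as the call begins (left out, the last holds). The fingers move at their own pace and stop on an object; "grip_force" is the grip in N (left out, the last holds). Time passes only in rows, so rows that do not move let the fingers close. It gives the time, the measured TCP pose, the force and the opening at its end, in the units of the state.
- get_state(): the state, without advancing time (a new reading comes with each control period).
- snapshot(name): name is "side" or "top" or "wrist"; returns (picture, depth): 420x560x3 uint8, red, green, blue; 420x560 float32, m along the optical axis (not along the pixel's ray), 0 where there is no reading.
- calibration(name): a dict with "intrinsics" (3x3 intrinsics, pixels), "k1" (the pictures are not rectified: a ray, as slopes to the right and down, at radius r is drawn at 1 + k1 r^2 times it, then the intrinsics apply), "xyz" and "rotation" of the camera in the world. Camera axes: x right, y up, looking along -z (the intrinsics and any distortion apply to the point x, -y, -z); pixel columns grow to the right and rows downward; lengths in m; the calibration is good to about 2 mm. A picture is of the moment at which its call begins: read the wrist's pose just before it. calibration takes no time and is no camera call; for the wrist camera it gives the pose at the moment of the call.
- sign_off(): hands the job in, once; it reports no verdict.
The state is a dict: "clock": time; "joints": joint angles; "qvel": joint speeds; "tau": joint torques, N m; "position": TCP position; "orientation": TCP orientation; "contact_force": force on the tool from outside, world axes, zero at the start; "wrist_torque": the same for the moment, N m; "opening": finger opening in m.
Only numpy, scipy, OpenCV 4.12 (cv2) and the standard library are available. Lean on these libraries where they do the work, as an engineer would, in place of code of your own. Each camera call takes 0.05 s, during which the arm holds its last target. There are 200 camera calls.

TASK

Without gripping anything, gently push and roll the shaft coupling up the sloping gutter and over the crest until it rests in the dip against the end stop, without letting it run back down. Then push the red keeper arm (a black pin stands near its end) fully across the gutter behind the coupling, so that it cannot roll back, and leave both there. Do not squeeze, lift or carry the coupling, and do not disturb the other things on the bench.

Things in the scene. Friction and masses are not known exactly. Their poses are not given: they have to be found in the camera images.
- gutter: Fixed aluminium gutter on a blue base plate (315 x 107 mm). Origin on the bench under its middle; +x points uphill along it, +y to the keeper's side, z up. Floor 66 mm wide between walls 5 mm thick and 12 mm high. The floor is level, 30 mm over the bench, from x = -160 to -65 mm, then rises straight to the crest at x = 70 mm and falls into a dip up to the end stop.
- crest (a point): Middle of the crest, the highest line of the gutter's floor, 51.4 mm above the bench, at gutter x = 70 mm. Beyond it the floor falls at 12 degrees to 39 mm at the end stop, so that a coupling past it rolls on to the stop and stays.
- low_bar (a point): Middle of the top of the low dark bar across the lower end of the gutter: 7 mm wide, its top 36 mm above the bench, 6 mm above the floor. Fingertips pushing the coupling from behind must pass above it.
- stop_face (a point): Middle of the end stop's black rubber face, 73 mm above the bench, on the blue end stop (95 mm high). A coupling at rest against it has its centre 27.5 mm downhill of this face (gutter x = 99.5 mm), 73 mm above the bench.
- coupling_center (a point): Centre of the shaft coupling: a pale metal cylinder with a red ring round its middle, 55 mm in diameter, 60 mm long, about 0.2 kg. It lies across the gutter (its axis along the gutter's y) on the level lower part, centre 57.5 mm above the bench, and rolls. Use only its position: it turns as it rolls.
- keeper_pivot (a point): Axis (vertical) of the keeper, on a post beside the gutter at gutter x = 62, y = 50 mm, 74 mm above the bench.
- keeper_pin (a point): Middle of the free height of the black pin standing on the keeper arm, 72 mm from the pivot: 10 mm in diameter, from the arm's top (80 mm above the bench) to 106 mm. A handy place to push the arm sideways.
- keeper (a joint): Red keeper arm, 12 mm wide, 68 to 80 mm above the bench, 82 mm long. Angle in rad, growing counterclockwise from above: at 0 the arm points downhill, parallel to the gutter beside it; below 0 (its start) it points away from the gutter; at 1.57 (its limit) it lies straight across the gutter, 5 mm clear of a coupling at the stop. It needs about 1 N at the pin and stays where it is left.
- bearing: Ball bearing lying on the bench, 47 mm in diameter, 14 mm high, beside the gutter's lower part; origin under its middle. Leave alone.
- bolt: Bolt standing on its head, 27 mm wide, 81 mm high, beside the upper end; origin under its middle. Leave alone.
- oil_bottle: White oil bottle with a red tip, 59 mm wide, 155 mm high, beyond the upper end; origin under its middle. Leave alone.
- roller: White grooved door roller lying on the bench, 70 mm in diameter, 38 mm high, beyond the lower end; origin under its middle. Leave alone.
Mind the look-alikes: they are no part of the job. Leave any blue or purple look-alike of the part that bears coupling_center alone.

How it is judged:
By the outcome, as a careful person would: the job done as asked, in the order asked, and still so for the second after the job is handed in, with the robot touching nothing.
It also fails if it takes over 51 s, if anything falls off the work surface, if the arm or the gripper's body presses on something with over 40 N, if the wrist force passes 120 N, or if a joint passes its speed limit or range.

## Working session

There is one attempt and no reset: what is moved stays moved. The work goes in short steps, Python scripts to look and compute and a tool call to move; the robot and the scene stay as the last step left them, time stands still between calls to the robot, and variables do not carry over. Pictures are saved under pics/ and viewed, about 8 in all and at most 12, crops included, and the job is handed in when it is done.

Besides the shell and the picture viewer there is one more tool, called by a JSON object that holds its "api" and its "payload", one argument or row to a line. servo_tool: Moves the arm, as the interface text tells. Its arguments: {"type":"object","properties":{"targets":{"type":"array","items":{"type":"number"}},"jaw":{"type":"number"},"grip_force":{"type":"number"}},"required":["targets"]}

```bash
mkdir -p pics; cat > h.py <<'E'
import numpy as np, cv2
from bench import *
def pix2w(c,u,v,d=None,z=None):
    K=np.array(c["intrinsics"]);R=np.array(c["rotation"]);t=np.array(c["xyz"])
    p=np.array([(u-K[0,2])/K[0,0],(v-K[1,2])/K[1,1]]);s=p.copy()
    for _ in range(20): s=p/(1+c["k1"]*(s@s))
    r=R@np.array([s[0],-s[1],-1])
    if d is None: d=(z-t[2])/r[2]
    return t+d*r
def w2pix(c,P):
    K=np.array(c["intrinsics"]);R=np.array(c["rotation"]);t=np.array(c["xyz"])
    q=R.T@(np.array(P)-t);s=np.array([q[0],-q[1]])/-q[2];s=s*(1+c["k1"]*(s@s))
    return K[0,0]*s[0]+K[0,2],K[1,1]*s[1]+K[1,2]
E
python3 - <<'E'
from h import *
s=get_state();print(s,grasp_offset)
for n in("top","side"):
    p,d=snapshot(n);cv2.imwrite(f"pics/{n}0.png",p[:,:,::-1]);np.save(f"pics/{n}0.npy",d);c=calibration(n);print(n,c)
E
```

```text
{'clock': 0.0, 'joints': array([ 1.33799238e+00,  2.60689783e-01, -1.39412762e-01,  1.17269064e+00,
        2.07602525e-05,  1.57078661e+00]), 'qvel': array([-1.02554121e-03, -1.30019905e-03, -8.67802625e-04,  1.49810489e-04,
        2.04637663e-05,  2.99638974e-04]), 'tau': array([-1.62272881e-03, -4.05675101e+01,  2.53924119e+01,  1.86097232e-02,
       -1.02285364e-04, -5.26363166e-06]), 'position': array([0.12095318, 0.51015814, 0.23044535]), 'orientation': array([-3.13959580e+00, -2.07796211e-05,  2.90879838e+00]), 'contact_force': array([-0.78770288, -0.06118106,  0.02967653]), 'wrist_torque': array([-0.04746874,  0.01146056,  0.01176693]), 'opening': 0.08533133174616202} 0.0187
top {'intrinsics': array([[408.58030516,   0.        , 277.963136  ],
       [  0.        , 408.58030516, 203.41240215],
       [  0.        ,   0.        ,   1.        ]]), 'k1': -0.09101386803073641, 'xyz': array([0.2320088 , 0.02181251, 1.10940236]), 'rotation': array([ 0.18910078,  0.01640435, -1.5997828 ])}
side {'intrinsics': array([[391.54423873,   0.        , 287.05948778],
       [  0.        , 391.54423873, 206.96270198],
       [  0.        ,   0.        ,   1.        ]]), 'k1': 0.02660417388103607, 'xyz': array([0.30318965, 0.76563913, 0.46998327]), 'rotation': array([ 1.11866002e+00,  1.78379127e-03, -2.96339154e+00])}
```

View pics/top0.png

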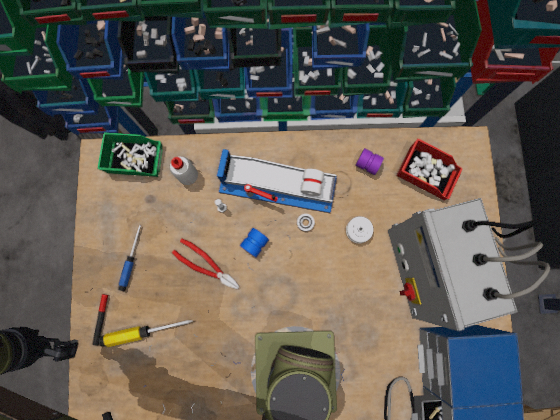

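View pics/side0.png

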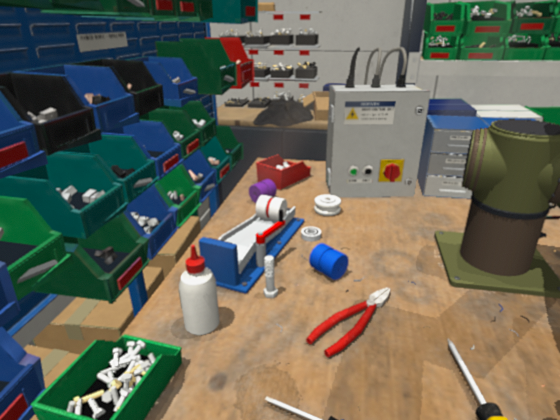

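The top view shows the gutter from the blue end stop at (224,165) to the coupling at (313,182). The red keeper is at (262,193). Candidates for the coupling are the pale one with a red ring in the gutter (313,182), a purple look-alike (370,161) and a blue one (255,242). I choose the first and will check it in a crop.

```bash
cat >> h.py <<'E'
from scipy.spatial.transform import Rotation as Rn
_cal=calibration
def calibration(n):
    c=dict(_cal(n));r=np.array(c["rotation"])
    if r.shape==(3,): c["rotation"]=Rn.from_euler("xyz",r).as_matrix()
    return c
E
python3 - <<'E'
from h import *
p=cv2.imread("pics/top0.png")[135:225,205:355];cv2.imwrite("pics/crop0.png",cv2.resize(p,(800,480),interpolation=cv2.INTER_CUBIC))
c=calibration("top");d=np.load("pics/top0.npy")
for u,v in[(313,182),(255,242),(360,230),(270,230)]:print(u,v,pix2w(c,u,v,d[v,u]))
E
```

```text
313 182 [ 0.48373182 -0.05961278  0.07694281]
255 242 [0.33497962 0.09584849 0.05098922]
360 230 [ 0.36264944 -0.18652138  0.00843677]
270 230 [3.71525629e-01 5.77429407e-02 2.02663863e-04]
```

View pics/crop0.png

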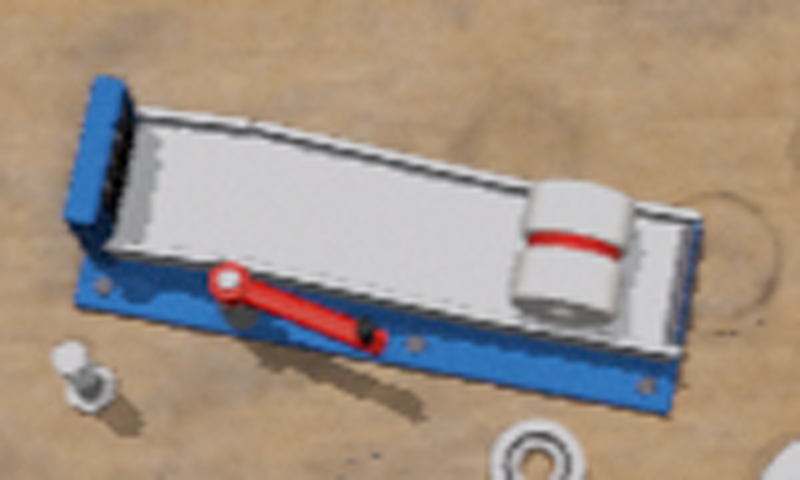

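```bash
python3 - <<'E'
from h import *
c=calibration("top")
f=lambda u,v,z:pix2w(c,205+(u+.5)/5.3333-.5,135+(v+.5)/5.3333-.5,z=z)[:2]
A=f(76,305,.006);B=f(668,412,.006);print("base edge",A,B,np.linalg.norm(A-B))
e=A-B;yaw=np.arctan2(e[1],e[0]);
w1=f(255,124,.0634);w2=f(525,187,.044);w3=f(700,214,.042);n1=f(140,110,.055);print("wall",n1,w1,w3,[np.degrees(np.arctan2(*(a-b)[::-1])) for a,b in((n1,w3),(w1,w3),(n1,w1))])
s1=f(120,78,.095);s2=f(95,220,.095);print("stop",s1,s2,np.degrees(np.arctan2(*(s1-s2)[::-1]))+90)
print("yaw",np.degrees(yaw))
pv=f(228,278,.082);pin=f(366,326,.106);rc=f(575,244,.085);print("pivot",pv,"pin",pin,np.linalg.norm(pv-pin),"ring",rc)
for y in(yaw,):
  R=np.array([[np.cos(y),-np.sin(y)],[np.sin(y),np.cos(y)]])
  print("origin via pivot",pv-R@[.062,.05],"via edge mid",(A+B)/2-R@[0,.0535])
  o=pv-R@[.062,.05]
  print("gutter: ring",R.T@(rc-o),"pin",R.T@(pin-o),"stop",R.T@(s1-o),R.T@(s2-o))
E
```

```text
base edge [0.48180023 0.1969643 ] [ 0.41559705 -0.10750378] 0.3115825316186527
wall [0.57080467 0.15662199] [0.55868952 0.09779985] [ 0.51046798 -0.12489249] [np.float64(77.90287815219656), np.float64(77.78187375123244), np.float64(78.3619691430556)]
stop [0.57466456 0.16125039] [0.50335146 0.17360068] 80.17473879514043
yaw 77.73262604854615
pivot [0.47554583 0.11083019] pin [0.44450763 0.04403549] 0.07365392941937295 ring [ 0.48620823 -0.05764994]
origin via pivot [0.51123078 0.03962216] via edge mid [0.50097706 0.0333629 ]
gutter: ring [-0.1003677   0.00378341] pin [-0.00986437  0.06613736] stop [ 0.13232909 -0.03614255] [0.12924521 0.03616636]
```

{"api": "servo_tool", "payload": {
  "targets": [23.7, -41.5, 0, 0, 0, -5.9, 23.7, -41.5, 0, 0, 0, -5.9, 23.7, -41.5, 0, 0, 0, -5.9, 23.7, -41.5, 0, 0, 0, -5.9, 23.7, -41.5, 0, 0, 0, -5.9],
  "jaw": 0.4
}}

```text
clock: 0.6
position: [0.2399, 0.3014, 0.231]
orientation: [-3.141, 0.0, 2.391]
contact_force: [1.7, -0.3, 1.1]
opening: 0.0258
```

{"api": "servo_tool", "payload": {
  "targets": [23.7, -41.5, 0, 0, 0, -5.9, 23.7, -41.5, 0, 0, 0, -5.9, 23.7, -41.5, 0, 0, 0, -5.9, 23.7, -41.5, 0, 0, 0, -5.9, 23.7, -41.5, 0, 0, 0, -5.9]
}}

```text
clock: 1.1
position: [0.3584, 0.0939, 0.2313]
orientation: [3.141, -0.0, 1.875]
contact_force: [1.6, 0.8, 0.9]
opening: 0.0256
```

{"api": "servo_tool", "payload": {
  "targets": [23.7, -41.5, 0, 0, 0, -5.9, 23.7, -41.5, 0, 0, 0, -5.9, 23.7, -41.5, 0, 0, 0, -5.9, 23.7, -41.5, 0, 0, 0, -5.9, 23.7, -41.5, 0, 0, 0, -5.9]
}}

```text
clock: 1.6
position: [0.4769, -0.1137, 0.231]
orientation: [-3.141, -0.0, 1.359]
contact_force: [2.5, 0.8, 0.1]
opening: 0.0257
```

{"api": "servo_tool", "payload": {
  "targets": [0, 0, -30, 0, 0, 0, 0, 0, -30, 0, 0, 0, 0, 0, 0, 0, 0, 0]
}}

```text
clock: 1.9
position: [0.473, -0.1114, 0.1673]
orientation: [-3.132, -0.0, 1.363]
contact_force: [-0.3, -0.6, 0.5]
opening: 0.0254
```

```bash
python3 - <<'E'
from h import *
s=get_state();print(s["clock"],s["position"],s["orientation"],s["joints"],s["opening"])
c=calibration("wrist");p,d=snapshot("wrist");cv2.imwrite("pics/w1.png",p[:,:,::-1]);np.save("pics/w1.npy",d)
import pickle;pickle.dump(c,open("pics/w1.pkl","wb"))
E
```

```text
1.9 [ 0.47296957 -0.11138161  0.16731013] [-3.13230810e+00 -2.55346595e-04  1.36303052e+00] [-2.31304518e-01  2.38583468e-01 -3.41320409e-01  1.00018044e+00
  3.67417249e-05  1.54725626e+00] 0.025440951349722792
```

View pics/w1.png

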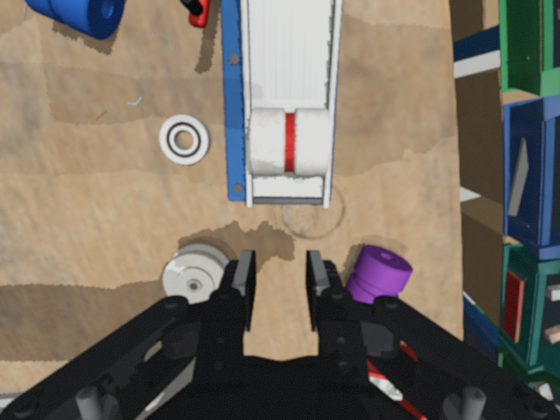

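Wrist view: the coupling with the red ring sits at (290,141), the gutter's low end at (288,200), the roller at (193,278) and the purple look-alike at (380,272).

```bash
python3 - <<'E'
from h import *
import pickle
c=pickle.load(open("pics/w1.pkl","rb"));d=np.load("pics/w1.npy")
print(c["xyz"])
P={"ring":(290,141,.085),"wallL":(247,204,.042),"wallR":(327,205,.042),"wallL2":(244,20,.05),"wallR2":(339,20,.05),"bar":(288,198,.036),"purple":(383,270,.05),"roller":(193,285,.038)}
W={k:pix2w(c,u,v,z=z)[:2] for k,(u,v,z) in P.items()}
for k in W:print(k,W[k])
print(pix2w(c,270,141,d[141,270]),pix2w(c,311,141,d[141,311]))
y=1.360;R=np.array([[np.cos(y),-np.sin(y)],[np.sin(y),np.cos(y)]])
o=np.array([.511,.039]);
for k in W:print(k,"gutter",R.T@(W[k]-o))
print("tcp",R.T@(get_state()["position"][:2]-o))
print([np.arctan2(*(W[a+"2"]-W[a])[::-1]) for a in("wallL","wallR")])
E
```

```text
[ 0.49007911 -0.03658814  0.31065361]
ring [ 0.49086934 -0.05688229]
wallL [ 0.44084889 -0.10863179]
wallR [ 0.51295979 -0.12464627]
wallL2 [0.47476482 0.03770055]
wallR2 [0.54618755 0.02261813]
bar [ 0.47881044 -0.11239178]
purple [ 0.5548578  -0.19787398]
roller [ 0.36431254 -0.1831147 ]
[ 0.47659681 -0.05386849  0.08510229] [ 0.50582916 -0.05996594  0.08544103]
ring gutter [-0.09797201 -0.00037722]
wallL gutter [-0.15904222  0.03770801]
wallR gutter [-0.15961384 -0.03615754]
wallL2 gutter [-0.00885249  0.03516121]
wallR2 gutter [-0.00865666 -0.03783638]
bar gutter [-0.15477596 -0.00019998]
purple gutter [-0.22245394 -0.09245019]
roller gutter [-0.2478908   0.09696549]
tcp [-0.15467745  0.00438593]
[np.float64(1.3430443651562105), np.float64(1.3488791100688924)]
```

{"api": "servo_tool", "payload": {
  "targets": [4, -1, -30, 0, 0, 0, 0, 0, -30, 0, 0, 0, 0, 0, -30, 0, 0, 0, 0, 0, -26, 0, 0, 0, 0, 0, 0, 0, 0, 0]
}}

```text
clock: 2.45
position: [0.4789, -0.1118, 0.054]
orientation: [-3.137, -0.0, 1.365]
contact_force: [-1.8, -0.4, 0.0]
opening: 0.0253
```

{"api": "servo_tool", "payload": {
  "targets": [0.9, 4, 0, 0, 0, 0, 0.9, 4, 0, 0, 0, 0, 0.9, 4, 0, 0, 0, 0, 0.9, 4, 0, 0, 0, 0, 0.9, 4, 0, 0, 0, 0]
}}

```text
clock: 2.95
position: [0.4858, -0.0923, 0.0561]
orientation: [3.14, -0.0, 1.364]
contact_force: [-0.4, 0.7, 0.3]
opening: 0.0254
```

{"api": "servo_tool", "payload": {
  "targets": [0.8, 4, 0, 0, 0, 0, 0.8, 4, 0, 0, 0, 0, 0.8, 4, 0, 0, 0, 0, 0.8, 4, 0, 0, 0, 0, 0.8, 4, 0, 0, 0, 0]
}}

```text
clock: 3.45
position: [0.4891, -0.0723, 0.0552]
orientation: [-3.141, 0.0, 1.364]
contact_force: [-0.6, -0.7, 0.9]
opening: 0.0256
```

{"api": "servo_tool", "payload": {
  "targets": [0.9, 4, 0, 0, 0, 0, 0.9, 4, 0, 0, 0, 0, 0.9, 4, 0.6, 0, 0, 0, 0.9, 4, 0.6, 0, 0, 0, 0.9, 4, 0.6, 0, 0, 0]
}}

```text
clock: 3.95
position: [0.4941, -0.0527, 0.0575]
orientation: [3.141, 0.0, 1.364]
contact_force: [-0.0, -2.9, 3.2]
opening: 0.0259
```

{"api": "servo_tool", "payload": {
  "targets": [0.9, 4, 0.6, 0, 0, 0, 0.9, 4, 0.6, 0, 0, 0, 0.9, 4, 0.6, 0, 0, 0, 0.9, 4, 0.6, 0, 0, 0, 0.9, 4, 0.6, 0, 0, 0]
}}

```text
clock: 4.45
position: [0.498, -0.0323, 0.0601]
orientation: [-3.141, -0.0, 1.364]
contact_force: [-1.2, -3.5, 2.5]
opening: 0.0254
```

```bash
python3 - <<'E'
from h import *
s=get_state();print(s["clock"],s["position"],s["orientation"],s["contact_force"])
p,d=snapshot("top");a=cv2.resize(p[135:225,205:355],(800,480),interpolation=cv2.INTER_CUBIC)
p,d=snapshot("side");b=cv2.resize(p[180:300,180:330],(800,640),interpolation=cv2.INTER_CUBIC)
im=np.hstack([cv2.resize(a,(400,240)),cv2.resize(b,(400,320))[:240]]);cv2.imwrite("pics/m2.png",im[:,:,::-1])
E
```

```text
4.45 [ 0.49804703 -0.03225228  0.0600666 ] [-3.14127237e+00 -5.46281618e-05  1.36421265e+00] [-1.19888282 -3.47016757  2.5093299 ]
```

View pics/m2.png

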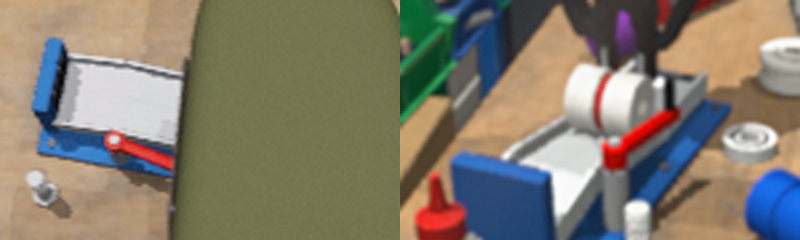

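The side view shows the coupling square on the slope at (605,95), with the fingers behind it. The keeper is untouched and clear of the fingers. I'm carrying on.

{"api": "servo_tool", "payload": {
  "targets": [0.9, 4, 0, 0, 0, 0, 0.9, 4, 0, 0, 0, 0, 0.9, 4, 0.2, 0, 0, 0, 0.9, 4, 0.6, 0, 0, 0, 0.9, 4, 0.6, 0, 0, 0]
}}

```text
clock: 5.05
position: [0.5026, -0.0123, 0.0615]
orientation: [-3.141, 0.0, 1.364]
contact_force: [-0.2, -4.0, 1.9]
opening: 0.0255
```

{"api": "servo_tool", "payload": {
  "targets": [0.9, 4, 0.6, 0, 0, 0, 0.9, 4, 0.6, 0, 0, 0, 0.9, 4, 0.6, 0, 0, 0, 0.9, 4, 0.6, 0, 0, 0, 0.9, 4, 0.6, 0, 0, 0]
}}

```text
clock: 5.55
position: [0.5072, 0.0077, 0.0646]
orientation: [-3.142, -0.0, 1.364]
contact_force: [-0.7, -2.5, 2.7]
opening: 0.0254
```

{"api": "servo_tool", "payload": {
  "targets": [0.9, 4, 0.6, 0, 0, 0, 0.9, 4, 0.6, 0, 0, 0, 0.9, 4, 0.6, 0, 0, 0, 0.9, 4, 0.6, 0, 0, 0, 0.9, 4, 0.6, 0, 0, 0]
}}

```text
clock: 6.05
position: [0.5117, 0.0277, 0.0675]
orientation: [-3.142, 0.0, 1.364]
contact_force: [-0.6, -3.3, 1.4]
opening: 0.0256
```

{"api": "servo_tool", "payload": {
  "targets": [0.9, 4, 0.6, 0, 0, 0, 0.9, 4, 0.6, 0, 0, 0, 0.9, 4, 0.6, 0, 0, 0, 0.9, 4, 0.6, 0, 0, 0, 0.9, 4, 0.6, 0, 0, 0]
}}

```text
clock: 6.55
position: [0.5161, 0.0477, 0.0705]
orientation: [-3.142, -0.0, 1.364]
contact_force: [-1.0, -2.5, 2.2]
opening: 0.0255
```

```bash
python3 - <<'E'
from h import *
s=get_state();print(s["clock"],s["position"],s["orientation"],s["contact_force"])
p,d=snapshot("side");b=cv2.resize(p[150:290,180:360],(720,560),interpolation=cv2.INTER_CUBIC)
cv2.imwrite("pics/m3.png",b[:,:,::-1])
E
```

```text
6.55 [0.51614102 0.04767718 0.07054294] [-3.14150436e+00 -1.12371598e-05  1.36419261e+00] [-0.98653222 -2.51601247  2.23632998]
```

View pics/m3.png

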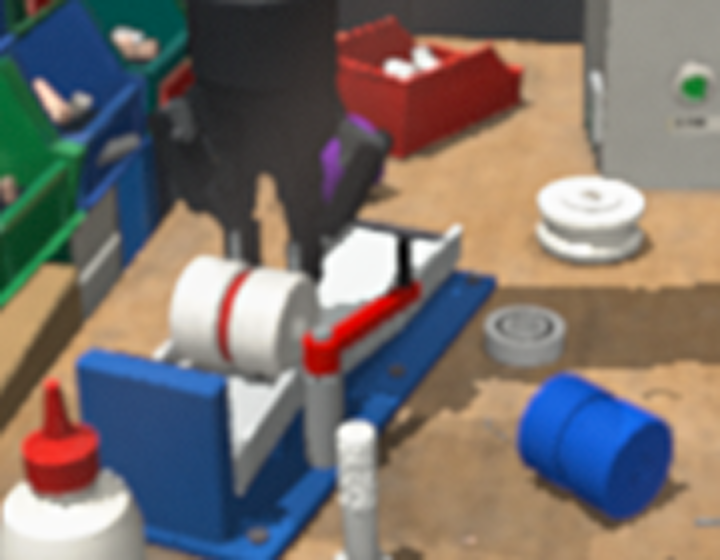

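{"api": "servo_tool", "payload": {
  "targets": [0.7, 3, 0.5, 0, 0, 0, 0.7, 3, 0.5, 0, 0, 0, 0.7, 3, 0.5, 0, 0, 0, 0.7, 3, 0.4, 0, 0, 0, 0.5, 2.5, 0.3, 0, 0, 0]
}}

```text
clock: 7.1
position: [0.5195, 0.0621, 0.0728]
orientation: [3.142, -0.0, 1.364]
contact_force: [-1.5, -3.7, 2.1]
opening: 0.0257
```

{"api": "servo_tool", "payload": {
  "targets": [0.5, 2, 0.2, 0, 0, 0, 0.5, 2, 0.2, 0, 0, 0, 0.4, 2, 0.2, 0, 0, 0, 0.4, 2, 0.2, 0, 0, 0, 0.4, 2, 0, 0, 0, 0]
}}

```text
clock: 7.6
position: [0.5216, 0.0723, 0.0734]
orientation: [-3.141, -0.001, 1.364]
contact_force: [0.6, -0.1, -0.5]
opening: 0.0256
```

```bash
python3 - <<'E'
from h import *
s=get_state();print(s["clock"],s["position"],s["orientation"],s["contact_force"])
p,d=snapshot("side");b=cv2.resize(p[180:290,200:330],(650,550),interpolation=cv2.INTER_CUBIC)
cv2.imwrite("pics/m4.png",b[:,:,::-1])
E
```

```text
7.6 [0.52163657 0.07232282 0.07340939] [-3.14136236e+00 -6.14139192e-04  1.36437522e+00] [ 0.62699891 -0.08729918 -0.54040815]
```

View pics/m4.png

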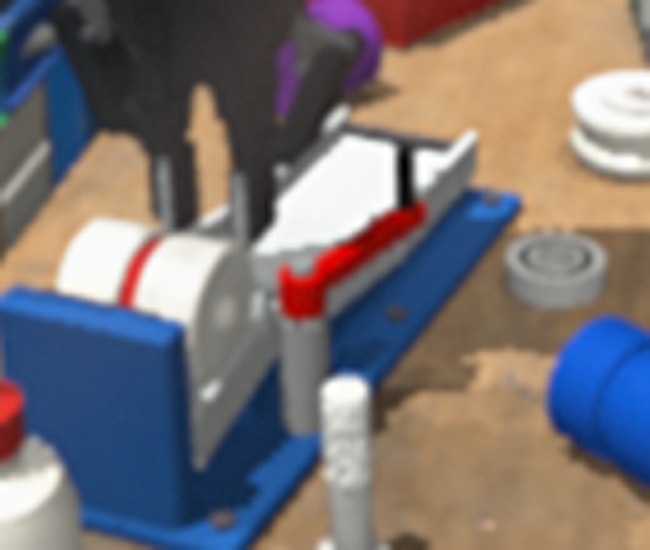

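The side view shows the coupling resting against the stop at (150,270). It is clear of the fingers and the contact force is about 0. I'll lift, shut the fingers, turn by -40° and go to the outer side of the pin.

{"api": "servo_tool", "payload": {
  "targets": [-1, -3, 20, 0, 0, 0, 0, 0, 40, 0, 0, 0, -25, 0, 15, 0, 0, -8, -25, -10, 0, 0, 0, -8, -25, -10, 0, 0, 0, -8],
  "jaw": 1
}}

```text
clock: 8.15
position: [0.4455, 0.049, 0.1493]
orientation: [3.14, -0.002, 0.94]
contact_force: [-0.3, 0.4, 0.4]
opening: -0.0
```

{"api": "servo_tool", "payload": {
  "targets": [-25, -25, 0, 0, 0, -8, -10, -25, 0, 0, 0, -8, 0, 0, 0, 0, 0, 0]
}}

```text
clock: 8.45
position: [0.4084, -0.0028, 0.1484]
orientation: [-3.141, 0.002, 0.662]
contact_force: [0.2, 1.0, -0.5]
opening: -0.0
```

```bash
python3 - <<'E'
from h import *
s=get_state();print(s["clock"],s["position"],s["orientation"],s["joints"],s["opening"])
c=calibration("wrist");p,d=snapshot("wrist");cv2.imwrite("pics/w5.png",p[:,:,::-1])
y=np.radians(77.6);R=np.array([[np.cos(y),-np.sin(y)],[np.sin(y),np.cos(y)]])
o=np.array([.511,.039]);pv=np.array([.062,.05]);n=np.array([.77,-.64])
g=lambda q:o+R@q
print("pred pin pix",w2pix(c,[*g(pv+.072*np.array([-np.cos(.22),np.sin(.22)])),.106]),"pivot",w2pix(c,[*g(pv),.082]),"coupling",w2pix(c,[*g([.0995,0]),.1]),"crest",w2pix(c,[*g([.07,0]),.0514]))
import pickle;pickle.dump(c,open("pics/w5.pkl","wb"))
E
```

```text
8.45 [ 0.40839721 -0.00277238  0.14843566] [-3.14122498e+00  1.52716581e-03  6.61782129e-01] [-6.27262410e-03  1.21311890e-01 -5.46863043e-01  9.04048024e-01
 -6.57380253e-04  2.47353865e+00] -9.007500165716313e-07
pred pin pix (np.float64(255.61156981703775), np.float64(144.43919512387623)) pivot (np.float64(204.2832982326404), np.float64(37.885200265366734)) coupling (np.float64(217.90586762621712), np.float64(-91.35568549951543)) crest (np.float64(259.7164420755264), np.float64(-11.50391012558714))
```

View pics/w5.png

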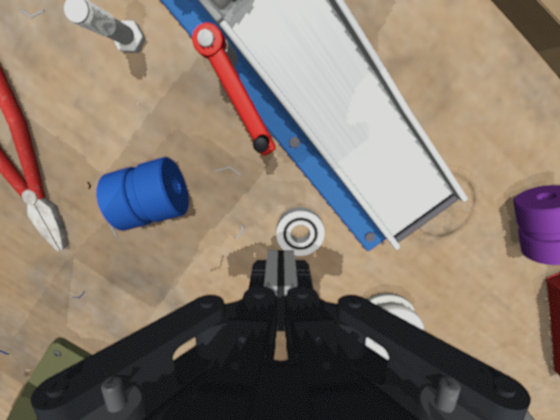

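The wrist view shows the pin top at (261,143), the pivot at (207,37) and the keeper still open. The bearing (300,233) and the blue look-alike (143,192) are lower than the fingers will go.

```bash
python3 - <<'E'
from h import *
import pickle
c=pickle.load(open("pics/w5.pkl","rb"))
pin=pix2w(c,261,143,z=.106)[:2];pv=pix2w(c,207,37,z=.082)[:2]
print("pin",pin,"pivot",pv,np.linalg.norm(pin-pv))
pv=(pv+np.array([.4755,.1105]))/2
y=np.radians(77.6);R=np.array([[np.cos(y),-np.sin(y)],[np.sin(y),np.cos(y)]])
q=R.T@(pin-pv);t0=-np.arctan2(q[1],-q[0]);print("theta0",t0)
n=np.array([.77,-.64]);
P=lambda t,off:pv+R@(.072*np.array([-np.cos(t),-np.sin(t)])-off*n)
s=get_state()["position"][:2]
a=P(t0,.028);print("pre",a,(a-s)*1000)
prev=a
for t in [t0]+list(np.linspace(t0,1.57,22)[1:]):
    b=P(t,.016);print(round(t,2),b.round(4),((b-prev)*1000).round(1));prev=b
E
```

```text
pin [0.44772086 0.04298639] pivot [0.47693348 0.10921309] 0.07238337626624242
theta0 -0.1864129433961594
pre [0.42585915 0.02641088] [15.94700659 28.20811094]
-0.19 [0.4353 0.0338] [9.5 7.4]
-0.1 [0.441  0.0317] [ 5.6 -2.1]
-0.02 [0.4468 0.03  ] [ 5.8 -1.6]
0.06 [0.4527 0.0289] [ 5.9 -1.2]
0.15 [0.4587 0.0282] [ 6.  -0.7]
0.23 [0.4647 0.028 ] [ 6.  -0.2]
0.32 [0.4707 0.0284] [6.  0.3]
0.4 [0.4766 0.0292] [6.  0.8]
0.48 [0.4825 0.0306] [5.9 1.3]
0.57 [0.4883 0.0324] [5.7 1.8]
0.65 [0.4938 0.0347] [5.6 2.3]
0.73 [0.4992 0.0374] [5.4 2.8]
0.82 [0.5043 0.0406] [5.1 3.2]
0.9 [0.5091 0.0442] [4.8 3.6]
0.98 [0.5136 0.0482] [4.5 4. ]
1.07 [0.5177 0.0526] [4.2 4.4]
1.15 [0.5215 0.0573] [3.8 4.7]
1.24 [0.5249 0.0623] [3.4 5. ]
1.32 [0.5278 0.0675] [2.9 5.3]
1.4 [0.5303 0.073 ] [2.5 5.5]
1.49 [0.5323 0.0787] [2.  5.7]
1.57 [0.5339 0.0845] [1.5 5.8]
```

{"api": "servo_tool", "payload": {
  "targets": [16, 28, 0, 0, 0, 0, 0, 0, -30, 0, 0, 0, 0, 0, -30, 0, 0, 0, 0, 0, 0, 0, 0, 0]
}}

```text
clock: 8.9
position: [0.4241, 0.0276, 0.0857]
orientation: [-3.137, 0.005, 0.668]
contact_force: [-1.8, 0.2, 0.0]
opening: 0.0001
```

{"api": "servo_tool", "payload": {
  "targets": [4.5, 3.5, 0, 0, 0, 0, 5, 4, 0, 0, 0, 0, 5.6, -2.1, 0, 0, 0, 0, 5.8, -1.6, 0, 0, 0, 0, 5.9, -1.2, 0, 0, 0, 0]
}}

```text
clock: 9.4
position: [0.4529, 0.0266, 0.0894]
orientation: [3.137, 0.006, 0.665]
contact_force: [-2.2, -9.3, -1.0]
opening: 0.0002
```

{"api": "servo_tool", "payload": {
  "targets": [2, -1.5, 0, 0, 0, 0, 6, -1, 0, 0, 0, 0]
}}

```text
clock: 9.6
position: [0.4616, 0.0256, 0.0896]
orientation: [3.139, 0.002, 0.665]
contact_force: [-1.3, -4.5, -1.6]
opening: 0.0001
```

{"api": "servo_tool", "payload": {
  "targets": [6, -0.2, 0, 0, 0, 0, 6, 0.3, 0, 0, 0, 0, 6, 0.6, 0, 0, 0, 0]
}}

```text
clock: 9.9
position: [0.481, 0.0279, 0.0893]
orientation: [3.141, -0.002, 0.666]
contact_force: [-1.7, -1.6, 2.2]
opening: -0.0001
```

{"api": "servo_tool", "payload": {
  "targets": [6, 1.5, 0, 0, 0, 0, 5.7, 2, 0, 0, 0, 0, 5.5, 2.5, 0, 0, 0, 0, 5.3, 3, 0, 0, 0, 0, 5, 3.3, 0, 0, 0, 0]
}}

```text
clock: 10.4
position: [0.5074, 0.0404, 0.0884]
orientation: [-3.141, -0.0, 0.666]
contact_force: [0.2, -1.4, 0.6]
opening: 0.0001
```

{"api": "servo_tool", "payload": {
  "targets": [4.7, 3.8, 0, 0, 0, 0, 4.4, 4.1, 0, 0, 0, 0, 4.1, 4.5, 0, 0, 0, 0, 3.7, 4.8, 0, 0, 0, 0, 3.3, 5, 0, 0, 0, 0]
}}

```text
clock: 10.9
position: [0.5274, 0.0626, 0.0884]
orientation: [-3.141, 0.0, 0.666]
contact_force: [-0.2, -1.6, -0.2]
opening: -0.0001
```

{"api": "servo_tool", "payload": {
  "targets": [2.5, 5, 0, 0, 0, 0, 2, 5, 0, 0, 0, 0, 1.5, 5, 0, 0, 0, 0, 0.5, 4, 0, 0, 0, 0]
}}

```text
clock: 11.3
position: [0.5337, 0.0816, 0.0885]
orientation: [-3.142, -0.0, 0.666]
contact_force: [-0.8, -0.8, -0.2]
opening: 0.0005
```

{"api": "servo_tool", "payload": {
  "targets": [0, 2, 0, 0, 0, 0, 0, 2, 0, 0, 0, 0]
}}

```text
clock: 11.5
position: [0.5329, 0.0843, 0.0884]
orientation: [3.14, 0.002, 0.666]
contact_force: [-2.2, -6.2, 2.3]
opening: -0.0001
```

```bash
python3 - <<'E'
from h import *
s=get_state();print(s["clock"],s["position"],s["contact_force"])
p,d=snapshot("side");b=cv2.resize(p[180:290,200:330],(650,550),interpolation=cv2.INTER_CUBIC)
cv2.imwrite("pics/m6.png",b[:,:,::-1])
E
```

```text
11.5 [0.53289087 0.0842886  0.08838215] [-2.19826125 -6.20383926  2.2674546 ]
```

View pics/m6.png

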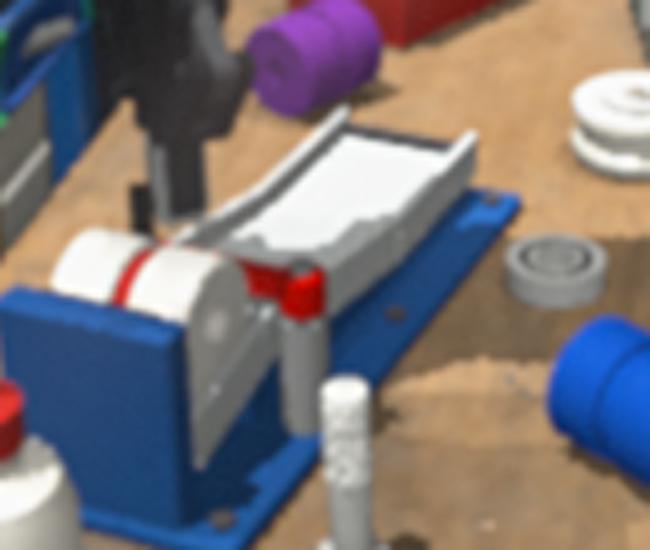

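The arm lies across the gutter behind the coupling, and the force rose to about 6 N at the place worked out for its limit. I'll press a touch more, back off and check from above.

{"api": "servo_tool", "payload": {
  "targets": [0.2, 1, 0, 0, 0, 0, 0, 0, 0, 0, 0, 0]
}}

```text
clock: 11.75
position: [0.5328, 0.0845, 0.0884]
orientation: [3.14, 0.003, 0.665]
contact_force: [-2.3, -7.0, 1.9]
opening: -0.0005
```

{"api": "servo_tool", "payload": {
  "targets": [-4, -10, 0, 0, 0, 0, -4, -16, 0, 0, 0, 0, 0, 0, 40, 0, 0, 0, -15, -25, 30, 0, 0, 0, -15, -30, 20, 0, 0, 0]
}}

```text
clock: 12.25
position: [0.4968, 0.0046, 0.1807]
orientation: [3.14, -0.004, 0.668]
contact_force: [0.6, -0.0, -1.2]
opening: -0.0002
```

{"api": "servo_tool", "payload": {
  "targets": [-40, -20, 20, 0, 0, 0, -40, -20, 0, 0, 0, 0, -40, 0, 0, 0, 0, 0, 0, 0, 0, 0, 0, 0]
}}

```text
clock: 12.65
position: [0.3691, -0.0353, 0.1979]
orientation: [-3.138, 0.003, 0.664]
contact_force: [0.1, 0.5, -0.1]
opening: -0.0
```

```bash
python3 - <<'E'
from h import *
s=get_state();print(s["clock"],s["position"],s["contact_force"])
c=calibration("wrist");p,d=snapshot("wrist");t,_=snapshot("top");si,_=snapshot("side")
import pickle;pickle.dump(c,open("pics/w7.pkl","wb"))
t=cv2.resize(t[120:250,200:400],(400,260),interpolation=cv2.INTER_CUBIC)
w=cv2.resize(p,(400,300));x=cv2.resize(si[150:300,170:370],(400,300),interpolation=cv2.INTER_CUBIC)
cv2.imwrite("pics/m7.png",np.vstack([np.hstack([w,x]),np.hstack([t,np.zeros_like(t)])])[:,:,::-1])
E
```

```text
12.65 [ 0.36909623 -0.03534908  0.19789185] [ 0.05629292  0.52888218 -0.14305027]
```

View pics/m7.png

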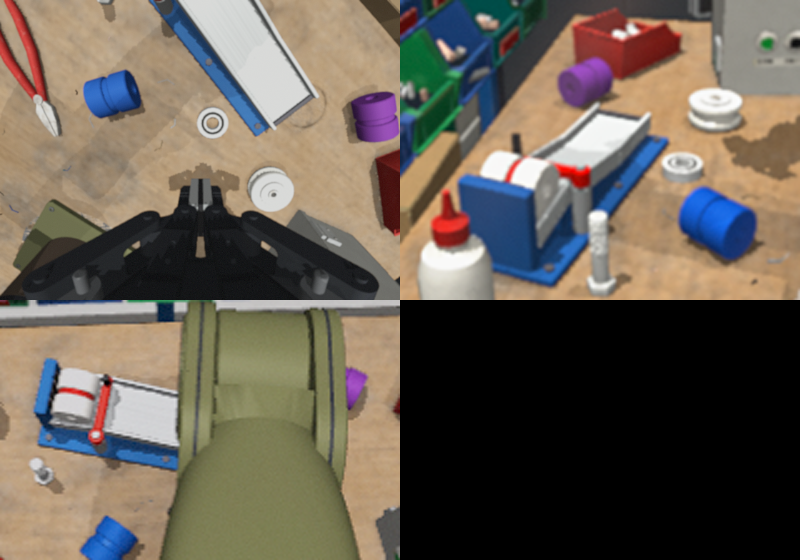

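The coupling lies at the stop and the red arm crosses behind it. I'll check the angle in one enlarged crop.

```bash
python3 - <<'E'
from h import *
t,_=snapshot("top")
cv2.imwrite("pics/t8.png",cv2.resize(t[145:205,215:290],(750,600),interpolation=cv2.INTER_CUBIC)[:,:,::-1])
E
```

```text
(no output)
```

View pics/t8.png

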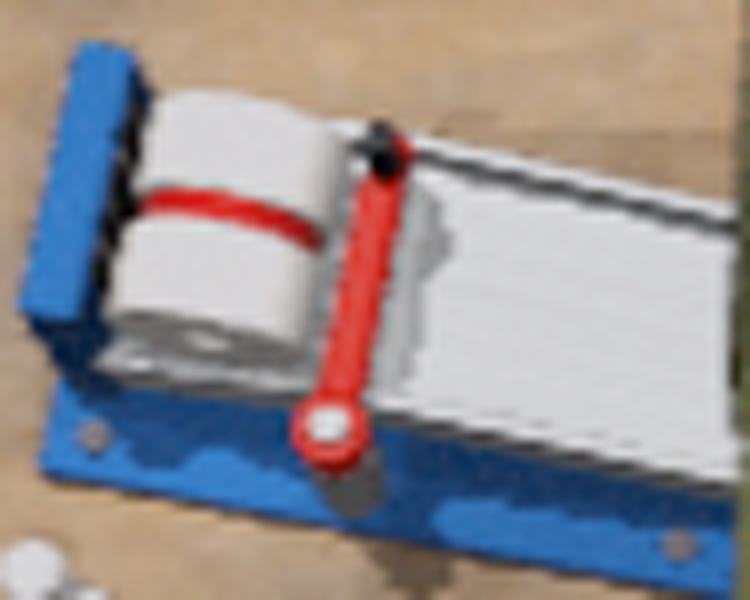

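```bash
python3 - <<'E'
from h import *
c=calibration("top");f=lambda u,v,z:pix2w(c,215+(u+.5)/10-.5,145+(v+.5)/10-.5,z=z)[:2]
pv=f(327,425,.082);e=f(391,165,.080);top=f(380,130,.106)
for q in(e,top):
  dd=q-pv;print(np.linalg.norm(dd),"keeper angle",np.radians(180-0)and (np.arctan2(dd[1],dd[0])-np.radians(77.6)-np.pi)%(2*np.pi))
E
```

```text
0.07212795072368433 keeper angle 1.5404524285690249
0.07342044107083437 keeper angle 1.5568878975444962
```

```bash
python3 -c "
from bench import *
s=get_state();print(s['clock'],s['contact_force']);print(sign_off())"
```

```text
12.85 [0.52692305 0.27116292 0.38517945]
the job is handed in; nothing more can be done
None
```

I rolled the coupling up the gutter with the partly open fingers pushing from behind, without gripping it. It went over the crest and now rests against the end stop. I then pushed the keeper by its pin across the gutter until it met its limit, backed the arm off and handed the job in at 12.85 s.

**Last checks:**
- **Coupling:** the last pictures show it at the stop with the red arm straight across behind it.
- **Keeper angle:** I measured it from the top camera at 1.54 rad (arm) and 1.56 rad (pin), against a limit of 1.57, so within measuring error. The push force rose to about 7 N there, which fits the arm being at its limit.
- **Other things:** in the pictures the bearing, bolt, bottle, roller and both look-alikes look undisturbed. I did not measure their positions.
- **Robot:** it is clear of everything, with a contact force of about 0.5 N, which is the noise level.

**One thing off plan:** early in the keeper push the force briefly reached about 9 N, because the finger was pressing the pin along the arm. I corrected the path and it fell to about 2 N.

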